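Show which biscuit cutter to use

TASK

The wooden box on the kitchen table keeps three steel biscuit cutters under a sliding lid: push the lid fully open with the fingertips, then point out the square cutter by holding the fingertips over its middle, no more than about 4 cm above it and without touching it, for at least two seconds, then push the lid fully shut again. Point at no other cutter and do not touch the cutters; nothing is to be gripped or lifted, and the other things on the table stay where they are.

Things in the scene. Friction and masses are not known exactly. Their poses are not given: they have to be found in the camera images.
- cutter_box: Light wooden box fixed to the table, 235 (its x) x 160 (its y) x 55 mm high, walls 8 mm; origin centred under it, z up. Two dividers make three compartments in a row along x (centres -76, 0, +76 mm, floor 8 mm up), one cutter in each, order differs. Two darker runners, 118 to 129 mm either side of the middle, top at 67 mm, carry the lid and stick out to y = +240 mm.
- lid (a joint): Sliding lid: 0 m shut, 0.15 m fully open at its stop. Slides along the box's own +y; friction about 2 N, no spring, stays where left. Starts 0 to 25 mm ajar. Board 235 x 160 x 8 mm (top 65 mm above the table) with a raised panel, 150 mm (box x) by 110 mm (box y), 18 mm high (top at 83 mm), too wide to grip: push the panel's upright edges.
- panel_near (a point): Middle of the top of the raised panel's edge on the box's -y side, 83 mm above the table, moves with the lid; push this edge towards box +y to open. The edge is upright, 18 mm high, 150 mm long along box x.
- panel_far (a point): Middle of the top of the raised panel's other edge (box +y side), 83 mm above the table, moves with the lid; push this edge towards box -y to shut.
- square_cutter: The square biscuit cutter, the one to point at: plain steel open frame, 46 x 46 mm outside, 40 mm high, wall 3 mm, loose in a compartment. Origin at the centre of its underside, z up.
- square_top (a point): Middle of the square cutter's open top, 40 mm above its underside and about 48 mm above the table (below the lid). Pointing is judged by the tool point (TCP, 19 mm behind the fingertips) over this point.
- round_cutter: Round biscuit cutter: steel ring 50 mm across, 40 mm high, loose in a compartment. Not to be pointed at.
- round_top (a point): Middle of the round cutter's open top.
- triangle_cutter: Three-sided steel biscuit cutter, sides about 48 mm, 40 mm high, loose in a compartment. Not to be pointed at.
- triangle_top (a point): Middle of the triangular cutter's open top.
- shaker: Bystander: white ceramic salt shaker, 44 mm across, 82 mm high, loose, near the box's -y side. Origin under its centre.
- jar: Bystander: glass jar with steel cap, 60 mm across, 90 mm high, loose, near the box's -y side. Origin under its centre.
- mug: Bystander: white mug, 80 mm across plus handle, 90 mm high, loose, beyond the runners' end. Origin under its centre.
- spoon: Bystander: wooden spoon lying on the table between robot and box.
- bowl: Bystander: white bowl, 150 mm across, 65 mm high, to the robot's right.
- plate: Bystander: white plate, 180 mm across, 20 mm high, to the robot's left.

How it is judged:
By the outcome, as a careful person would: the job done as asked, in the order asked, and still so for the second after the job is handed in, with the robot touching nothing.
It also fails if it takes over 64 s, if anything falls off the work surface, if the arm or the gripper's body presses on something with over 40 N, if the wrist force passes 120 N, or if a joint passes its speed limit or range.

ROBOT

A 6-joint arm with a two-finger parallel gripper is mounted at the origin on the work surface. World frame = base frame: x ahead of the robot, y to its left, z up, the work surface at z = 0. Lengths are in m, angles in degrees, forces in N, time in s.
With the tool pointing down it reaches from about 0.25 to 0.85 m from the base axis. Payload 12.5 kg.
Tool frame: the origin (TCP) lies between the finger pads, 19 mm behind the fingertips; this is the grasp point; z points along the fingers, y is the line along which they close (so a half turn about z gives the same grasp; the last joint's range is limited). The gripper opens to 93 mm and grips with 3 to 60 N. Pads are 15 mm wide; open, the fingers measure 128 mm over their backs; the gripper's body (75 mm by 188 mm) begins 65 mm behind the grasp point.
Start: joints at [70.669, 20.094, 94.641, -0, 65.266, -4.847], TCP at [0.138, 0.533, 0.237] pointing down, gripper open.
Joint ranges: [-157.81, 157.81], [-45, 120.19], [0.68, 151.7], [-89.99, 269.99], [4.06, 180], [-164.3, 164.3]. Speed limits (degrees/s): [127.2, 127.2, 159.86, 180, 180, 180].

INTERFACE

Orientations are given as a 3x3 rotation matrix whose columns are the frame's x, y, z axes.
In Python, from workcell import ctrl, capture gives the robot as it stands.
- The arm moves only by the tool arm_command, never from a script. Its argument "series" is a list that holds one entry, the list of rows, each a list of 6 numbers: the shift along the tool's x, y, z in mm, then the turn, a rotation vector about the tool's x, y, z in rad. In form: [[[tx, ty, tz, ax, ay, az], ...]]. A call has 1 to 8 rows; each row shifts and turns the commanded pose from where the row before left it, along the tool's axes as they then stand; what a row does not reach is not made up. A row lasts 1/8 s, in which the tool goes at most 62.5 mm and 10.7 degrees, less where a joint would pass 70% of its speed; a pose out of reach is approached as far as the arm can. A call with a gripper value outside its range is refused whole. "hand" is the finger opening in mm, from 0 to 93, set as the call begins (left out, the last holds). The fingers move at their own pace and stop on an object; "newtons" is the grip in N (left out, the last holds). Time passes only in rows, so rows that do not move let the fingers close. It gives the time, the measured TCP pose, the force, the opening and the grip force at its end, in the units of the state.
- ctrl.read_state(): the state, without advancing time (a new reading comes with each control period).
- capture(name): name is "side" or "top" or "wrist"; returns a dict with "image" (384x512x3 uint8, red, green, blue), "vfov" (degrees; the focal length in pixels is half the picture's height over the tangent of half this angle, whatever the lens; pixels are square), "cx", "cy" (the principal point, pixels), "extrinsics" (4x4, takes a point from world to camera coordinates); the wrist camera has in their place "tool_from_camera" (4x4, takes a point from camera to tool coordinates, whose origin is the TCP and whose axes are the flange's). Camera axes: x right, y up, looking along -z (the intrinsics and any distortion apply to the point x, -y, -z); pixel columns grow to the right and rows downward; lengths in m; the calibration is good to about 2 mm. A picture is of the moment at which its call begins: read the wrist's pose just before it. There is no depth.
- ctrl.finish_job(): hands the job in; it is judged then, once.
The state is a dict: "time": time; "qpos": joint angles; "joint_vel": joint speeds; "joint_torque": joint torques, N m; "tcp_pos": TCP position; "tcp_rot": TCP orientation; "ft_force": force on the tool from outside, world axes, zero at the start; "torque": the same for the moment, N m; "gripper_width": opening from 0.0 (shut) to 1.0 (fully open); "finger_force": force on a finger pad.
Only numpy, scipy, OpenCV 4.12 (cv2) and the standard library are available. Lean on these libraries where they do the work, as an engineer would, in place of code of your own. Each camera call takes 0.05 s, during which the arm holds its last target. There are 200 camera calls.

## Working session

There is one attempt and no reset: what is moved stays moved. The work goes in short steps, Python scripts to look and compute and a tool call to move; the robot and the scene stay as the last step left them, time stands still between calls to the robot, and variables do not carry over. Pictures are saved under pics/ and viewed, at most 10 in all, crops included, and the job is handed in when it is done.

Besides the shell and the picture viewer there is one more tool, called as a command line: name --argument value ..., lists and objects as JSON in quotes. arm_command: Moves the arm, as the interface text tells. Its arguments: {"type":"object","properties":{"series":{"type":"array","items":{"type":"array","items":{"type":"array","items":{"type":"number"}}}},"hand":{"type":"number"},"newtons":{"type":"number"}},"required":["series"]}

```bash
mkdir -p pics
python3 - <<'E'
from workcell import ctrl, capture
import cv2,pickle,numpy as np
s=ctrl.read_state();print(s['time'],s['tcp_pos'],s['tcp_rot'])
for n in('top','side'):
    c=capture(n);pickle.dump(c,open(n+'.pkl','wb'));cv2.imwrite(f'pics/{n}0.png',cv2.resize(c['image'][:,:,::-1],(800,600),interpolation=cv2.INTER_CUBIC))
    print({k:v for k,v in c.items() if k!='image'})
E
```

```text
0.0 [0.1374353  0.53223386 0.23691008] [[-9.68216307e-01  2.50114021e-01 -3.98925113e-04]
 [ 2.50114308e-01  9.68215750e-01 -1.04608014e-03]
 [ 1.24606269e-04 -1.11260872e-03 -9.99999373e-01]]
{'vfov': 54.19167978014125, 'cx': 259.5008782407934, 'cy': 187.65269629984607, 'extrinsics': array([[-0.00460319, -0.99997277,  0.00576757,  0.00382101],
       [ 0.98654937, -0.00359882,  0.16342394, -0.55770004],
       [-0.16339873,  0.00644227,  0.98653908, -1.26216514],
       [ 0.        ,  0.        ,  0.        ,  1.        ]])}
{'vfov': 57.543144380542046, 'cx': 257.11943821404594, 'cy': 200.16677278849835, 'extrinsics': array([[ 0.98489749, -0.1724647 ,  0.0152595 , -0.52517579],
       [ 0.12166176,  0.75208725,  0.64773697, -0.12566768],
       [-0.12318824, -0.63609803,  0.7617112 , -1.04827866],
       [ 0.        ,  0.        ,  0.        ,  1.        ]])}
```

View pics/top0.png

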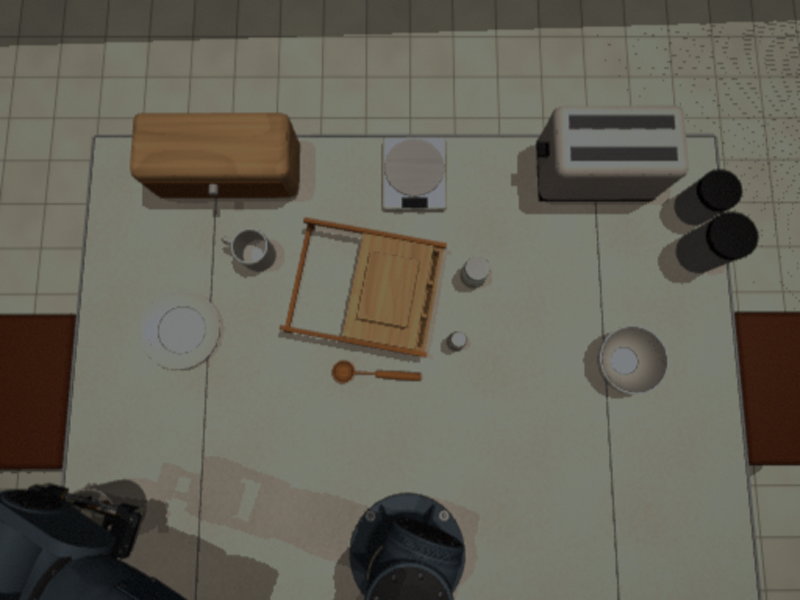

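View pics/side0.png

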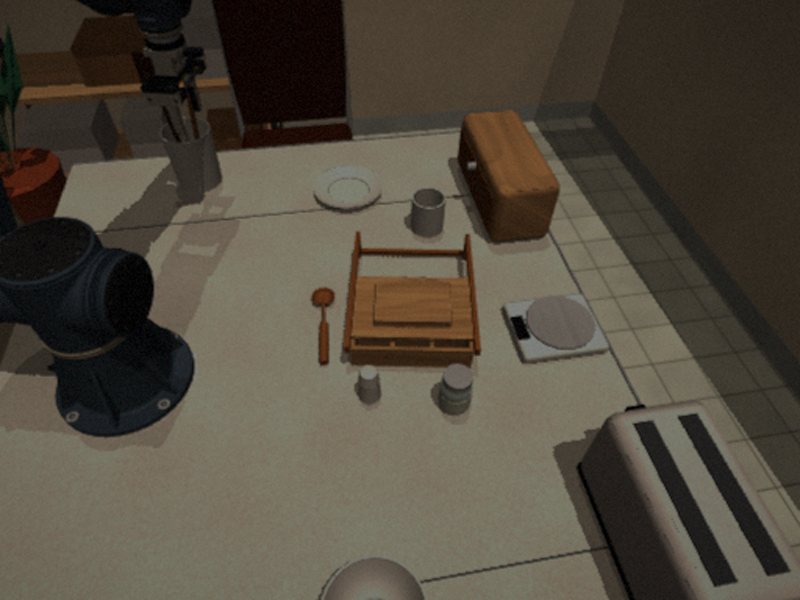

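The top view shows the box at about (365,290), its open direction towards image left (world +y), with the lid slightly ajar. The shaker is at (457,341), the jar at (475,272) and the mug at (250,250). I'll enlarge both views.

Run:
```python
import cv2,pickle,numpy as np
c=pickle.load(open('top.pkl','rb'))['image'][130:235,135:325,::-1]
d=pickle.load(open('side.pkl','rb'))['image'][140:270,200:330,::-1]
cv2.imwrite('pics/c0.png',np.clip(1.5*cv2.resize(c,None,fx=4.2,fy=4.2,interpolation=cv2.INTER_CUBIC).astype(float),0,255))
```

```text
[ WARN:0@0.044] global loadsave.cpp:1063 imwrite_ Unsupported depth image for selected encoder is fallbacked to CV_8U.
```

View pics/c0.png

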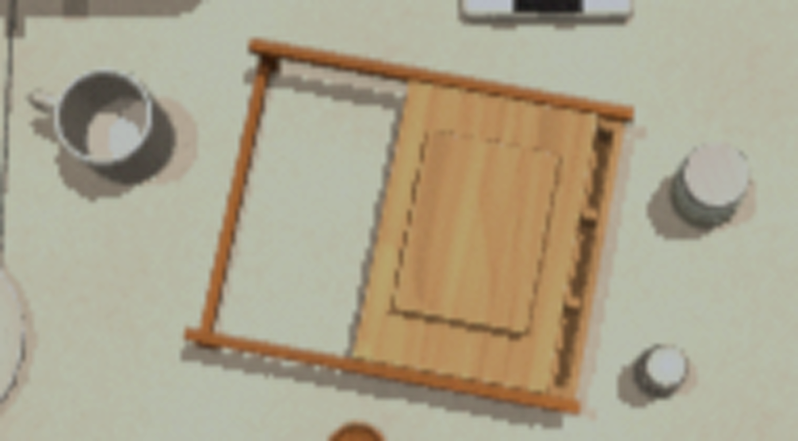

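The crop shows the runner ends at (252,46), (631,114), (188,335) and (578,407), and the panel corners at about (428,130), (560,153), (525,334) and (392,308). The jar cap is at (717,175) and the shaker top at (666,366).

```bash
cat > h.py <<'E'
import numpy as np
def ray(c,u,v,z,E=None):
    f=384/2/np.tan(np.radians(c['vfov']/2))
    d=np.array([(u-c['cx'])/f,-(v-c['cy'])/f,-1.])
    M=np.linalg.inv(c['extrinsics']) if E is None else E
    D=M[:3,:3]@d;o=M[:3,3]
    return o+D*(z-o[2])/D[2]
E
python3 - <<'E'
import pickle,numpy as np
from h import ray
c=pickle.load(open('top.pkl','rb'))
W=lambda u,v,z:ray(c,135+(u+.5)/4.2-.5,130+(v+.5)/4.2-.5,z)[:2]
A=W(252,46,.067),W(631,114,.067),W(188,335,.067),W(578,407,.067)
print(*A)
ydir=A[0]-A[1]+A[2]-A[3];print(np.linalg.norm(ydir)/2,np.linalg.norm(A[0]-A[2]),np.linalg.norm(A[1]-A[3]))
y=ydir/np.linalg.norm(ydir);x=np.array([y[1],-y[0]])
P=[W(*p,.083) for p in((428,130),(560,153),(525,334),(392,308))]
print('ydir',y,np.degrees(np.arctan2(-y[0],y[1])))
endm=(A[0]+A[2])/2; o=endm-.24*y;print('origin',o)
R=np.array([x,y])
for p in P:print('panel',p,R@(p-o))
for n,p in dict(jar=W(717,175,.09),shk=W(666,366,.082),mug=W(108,118,.09),bl=W(404,85,.065),bR=W(553,393,.065),b2=W(598,115,.065)).items():print(n,p,R@(p-o))
for p in A:print(R@(p-o))
E
```

```text
[0.72195631 0.22782593] [ 0.66276897 -0.08701737] [0.48050197 0.27375009] [ 0.42122223 -0.04067413]
0.32016091754032444 0.24578287870884602 0.24595228209946537
ydir [0.18501178 0.9827363 ] -10.661819219598692
origin [0.55682631 0.0149313 ]
panel [0.645865   0.08002575] [0.07545831 0.08044389]
panel [ 0.62631507 -0.0274743 ] [ 0.07613466 -0.02881728]
panel [0.47851111 0.0017008 ] [-0.0745154  -0.02749132]
panel [0.49982614 0.10803479] [-0.07324138  0.08095048]
jar [ 0.60612917 -0.15397899] [ 0.0797021  -0.15687266]
shk [ 0.4525674  -0.11054312] [-0.07924477 -0.14259739]
mug [0.65499699 0.33911331] [0.03649839 0.33674817]
bl [0.68863324 0.10117873] [0.11357466 0.10914432]
bR [ 0.43266079 -0.02073742] [-0.11542283 -0.05802503]
b2 [ 0.66250567 -0.05978705] [ 0.11767871 -0.05387651]
[0.12289122 0.23977028]
[ 0.1229754  -0.08058801]
[-0.12289122  0.24022972]
[-0.1229754  -0.07973382]
```

The fit holds: runner length is 320 mm, spacing 246 mm and the panel 150 × 109 mm. The box origin is (0.557, 0.015), with +y along (0.185, 0.983), and the lid is about 26 mm ajar. Next I travel high with the fingers shut.

arm_command --series '[[[0,0,0,0,0,-0.067],[-40,-40,0,0,0,0],[-40,-40,0,0,0,0],[-40,-40,0,0,0,0],[-40,-40,0,0,0,0],[-40,-40,0,0,0,0],[-40,-40,0,0,0,0],[-40,-40,0,0,0,0]]]' --hand 0 --newtons 40

```text
time: 1.1
tcp_pos: [0.3617, 0.204, 0.2375]
tcp_rot: [[-0.983, 0.185, 0.0], [0.185, 0.983, 0.0], [-0.0, 0.0, -1.0]]
ft_force: [0.9, 0.4, -0.2]
gripper_width: 0.187
finger_force: 0.0
```

arm_command --series '[[[-40,-40,0,0,0,0],[-40,-40,0,0,0,0],[-40,-40,0,0,0,0],[-40,-40,0,0,0,0],[-40,-40,0,0,0,0],[0,0,0,0,0,0]]]'

```text
time: 1.85
tcp_pos: [0.5217, -0.0305, 0.2368]
tcp_rot: [[-0.982, 0.188, -0.0], [0.188, 0.982, -0.0], [0.0, -0.0, -1.0]]
ft_force: [0.1, -0.5, 0.2]
gripper_width: 0.002
finger_force: 0.0
```

```bash
cat >> h.py <<'E'
O=np.array([.5568,.0149]);Y=np.array([.185,.9827]);X=np.array([.9827,-.185]);R=np.array([X,Y])
def st():
    from workcell import ctrl
    s=ctrl.read_state();p=np.array(s['tcp_pos']);T=np.array(s['tcp_rot'])
    print('t',s['time'],'box',R@(p[:2]-O),'z',p[2],'tool y in box',R@T[:2,1],'tool z',T[:,2],'F',s['ft_force'],'w',s['gripper_width'])
    return p,T
E
python3 -c "import h;h.st()"
```

```text
t 1.85 box [-0.02608559 -0.0511238 ] z 0.23680081006687584 tool y in box [0.00318154 0.99995704] tool z [-4.48369572e-04 -2.10114457e-04 -9.99999877e-01] F [ 0.14160854 -0.46775484  0.2447694 ] w 0.0022604847157393485
```

arm_command --series '[[[-26,-17,30,0,0,0],[0,0,50,0,0,0],[0,0,40,0,0,0],[0,0,26,0,0,0],[0,0,0,0,0,0]]]'

```text
time: 2.48
tcp_pos: [0.5416, -0.0485, 0.09]
tcp_rot: [[-0.983, 0.184, -0.004], [0.184, 0.983, 0.001], [0.004, 0.0, -1.0]]
ft_force: [0.2, -0.8, 0.1]
gripper_width: 0.003
finger_force: 0.0
```

Run:
```python
import h,cv2
from workcell import capture
h.st();c=capture('side');cv2.imwrite('pics/s1.png',cv2.resize(c['image'][140:270,200:330,::-1],(600,600),interpolation=cv2.INTER_CUBIC))
```

```text
t 2.475 box [-0.00323468 -0.06514795] z 0.08998224870261706 tool y in box [-9.19462852e-04  9.99961722e-01] tool z [-3.93076323e-03  7.43333979e-04 -9.99991998e-01] F [ 0.22063367 -0.78337766  0.05931846] w 0.0030984695850083087
```

View pics/s1.png

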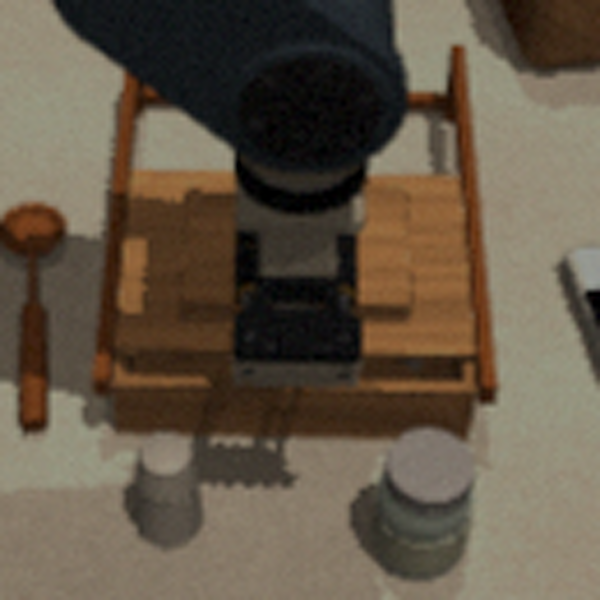

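The gripper at (300,300) sits centred behind the panel's near edge, clear of the shaker and jar. I start the push.

arm_command --series '[[[0,8,0,0,0,0],[0,8,0,0,0,0],[0,8,0,0,0,0],[0,8,0,0,0,0],[0,8,0,0,0,0],[0,8,0,0,0,0],[0,8,0,0,0,0],[0,8,0,0,0,0]]]'

```text
time: 3.52
tcp_pos: [0.555, 0.014, 0.0914]
tcp_rot: [[-0.983, 0.185, 0.0], [0.185, 0.983, -0.0], [-0.0, -0.0, -1.0]]
ft_force: [0.4, -2.8, 1.5]
gripper_width: 0.007
finger_force: 1.2
```

```bash
python3 -c "import h;h.st()"
```

```text
t 3.525 box [-0.00159456 -0.00124235] z 0.09143614252037649 tool y in box [-2.66344147e-04  9.99962108e-01] tool z [ 1.52415049e-04 -6.06188821e-05 -9.99999987e-01] F [ 0.36679291 -2.84080574  1.47234036] w 0.006870495765269527
```

arm_command --series '[[[0,9,0,0,0,0],[0,9,0,0,0,0],[0,9,0,0,0,0],[0,9,0,0,0,0],[0,9,0,0,0,0],[0,9,0,0,0,0],[0,9,0,0,0,0],[0,6,0,0,0,0]]]'

```text
time: 4.53
tcp_pos: [0.5676, 0.0819, 0.0914]
tcp_rot: [[-0.983, 0.184, -0.0], [0.184, 0.983, -0.0], [0.0, -0.0, -1.0]]
ft_force: [1.7, -2.7, 1.3]
gripper_width: 0.004
finger_force: 1.2
```

arm_command --series '[[[0,2,0,0,0,0],[0,2,0,0,0,0],[0,1,0,0,0,0],[0,1,0,0,0,0]]]'

```text
time: 5.03
tcp_pos: [0.5686, 0.0871, 0.0914]
tcp_rot: [[-0.983, 0.185, -0.0], [0.185, 0.983, -0.0], [0.0, -0.0, -1.0]]
ft_force: [0.2, -2.4, 0.1]
gripper_width: 0.005
finger_force: 1.0
```

```bash
python3 -c "import h;h.st()"
```

```text
t 5.025 box [-0.00179066  0.0731467 ] z 0.09136990701848569 tool y in box [-7.65010852e-05  9.99962137e-01] tool z [-3.27947359e-04 -2.90243551e-05 -9.99999946e-01] F [ 0.23793261 -2.43319341  0.08396695] w 0.004762312364223584
```

Not at the stop yet (still only the friction force), so I creep on.

arm_command --series '[[[0,1,0,0,0,0],[0,1,0,0,0,0],[0,1,0,0,0,0],[0,1,0,0,0,0]]]'

```text
time: 5.52
tcp_pos: [0.5694, 0.0912, 0.0914]
tcp_rot: [[-0.983, 0.185, -0.0], [0.185, 0.983, -0.0], [0.0, -0.0, -1.0]]
ft_force: [0.4, -2.2, 0.2]
gripper_width: 0.005
finger_force: 1.0
```

arm_command --series '[[[0,1,0,0,0,0],[0,1,0,0,0,0]]]'

```text
time: 5.78
tcp_pos: [0.5698, 0.0931, 0.0914]
tcp_rot: [[-0.983, 0.185, -0.0], [0.185, 0.983, -0.0], [0.0, -0.0, -1.0]]
ft_force: [0.1, -1.5, 0.4]
gripper_width: 0.005
finger_force: 1.0
```

arm_command --series '[[[0,1,0,0,0,0],[0,1,0,0,0,0],[0,1,0,0,0,0]]]'

```text
time: 6.15
tcp_pos: [0.5703, 0.0961, 0.0914]
tcp_rot: [[-0.983, 0.185, -0.0], [0.185, 0.983, -0.0], [0.0, -0.0, -1.0]]
ft_force: [-0.7, -2.5, 0.3]
gripper_width: 0.004
finger_force: 1.0
```

arm_command --series '[[[0,1,0,0,0,0],[0,1,0,0,0,0]]]'

```text
time: 6.4
tcp_pos: [0.5704, 0.0967, 0.0914]
tcp_rot: [[-0.983, 0.184, -0.001], [0.184, 0.983, -0.002], [0.001, -0.002, -1.0]]
ft_force: [-1.4, -16.1, 2.0]
gripper_width: 0.007
finger_force: 8.0
```

The force rose to 16 N at tool y = 83 mm in the box frame, which means the edge is at 95 mm: the lid is on its stop. I back off, rise and look.

arm_command --series '[[[0,-10,0,0,0,0],[0,0,-40,0,0,0],[0,-20,-50,0,0,0],[0,-30,-50,0,0,0],[0,-20,-40,0,0,0],[0,0,0,0,0,0],[0,0,0,0,0,0]]]'

```text
time: 7.28
tcp_pos: [0.5556, 0.0197, 0.2706]
tcp_rot: [[-0.983, 0.185, -0.001], [0.185, 0.983, 0.001], [0.001, 0.0, -1.0]]
ft_force: [-0.5, 0.3, -0.3]
gripper_width: 0.007
finger_force: 0.0
```

Run:
```python
import h,cv2,pickle,numpy as np
from workcell import capture
p,T=h.st();c=capture('wrist');c['p']=p;c['T']=T;pickle.dump(c,open('w.pkl','wb'));s=capture('side')
a=cv2.resize(c['image'],(600,450),interpolation=cv2.INTER_CUBIC)
b=cv2.resize(s['image'][130:265,205:305],(200,270),interpolation=cv2.INTER_CUBIC)
o=np.zeros((450,800,3),np.uint8);o[:,:600]=a;o[:270,600:]=b
cv2.imwrite('pics/w1.png',cv2.convertScaleAbs(o[:,:,::-1],alpha=1.4))
```

```text
t 7.275 box [-0.00209207  0.00444687] z 0.27058320948842396 tool y in box [-1.93693313e-04  9.99962076e-01] tool z [-1.00153248e-03  5.10151613e-04 -9.99999368e-01] F [-0.45003212  0.34475962 -0.32197174] w 0.006960045673490007
```

View pics/w1.png

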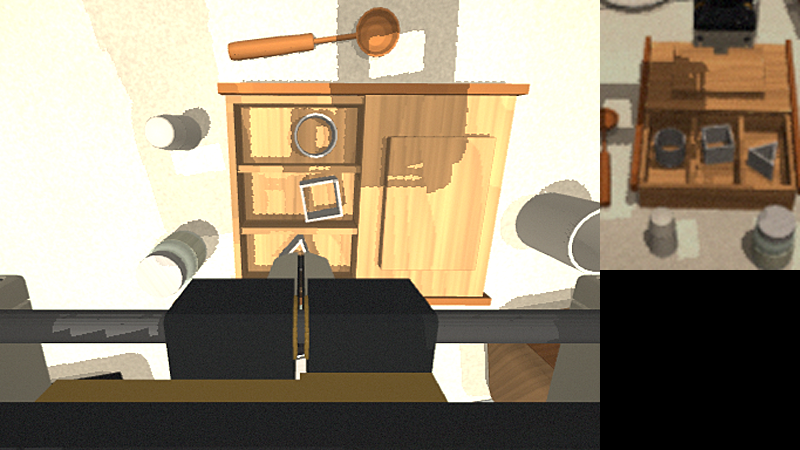

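The wrist view shows the round cutter at (316,135), the square at about (322,199) in the middle compartment, and the triangle at (300,245). The square's rim corners are (301,181), (335,177), (343,216) and (308,221).

Run:
```python
import pickle,numpy as np
from h import *
c=pickle.load(open('w.pkl','rb'))
B=np.eye(4);B[:3,:3]=c['T'];B[:3,3]=c['p'];M=B@c['tool_from_camera']
k=512/600
W=lambda u,v,z:R@(ray(c,(u+.5)*k-.5,(v+.5)*k-.5,z,M)[:2]-O)
P=[W(*q,.048) for q in((301,181),(335,177),(343,216),(308,221))]
print(P,np.mean(P,0),[np.linalg.norm(P[i]-P[i-1]) for i in range(4)])
print('lid edge',W(364,97,.065),W(358,230,.055),'panel',W(387,136,.083),W(381,268,.083),W(497,137,.083))
print('round',W(316,135,.048),'runner ends',W(218,87,.067),W(528,88,.067))
```

```text
[array([-0.02292468,  0.00636432]), array([-0.02760786,  0.04635779]), array([0.01968631, 0.05739863]), array([0.02595088, 0.01489658])] [-0.00122384  0.03125433] [np.float64(0.049614715011612964), np.float64(0.04026673354702142), np.float64(0.0485658119421937), np.float64(0.042961254401228124)]
lid edge [-0.11368048  0.07267362] [0.03535656 0.07512151] panel [-0.07398958  0.09489189] [0.07263839 0.09837993] [-0.07291608  0.20831251]
round [-0.07525865  0.02343001] runner ends [-0.1232802  -0.07984716] [-0.12207754  0.24225763]
```

Run:
```python
import pickle,cv2
i=pickle.load(open('w.pkl','rb'))['image'][135:200,235:315,::-1]
cv2.imwrite('pics/w2.png',cv2.resize(i,None,fx=8,fy=8,interpolation=cv2.INTER_CUBIC))
```

```text
(no output)
```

View pics/w2.png

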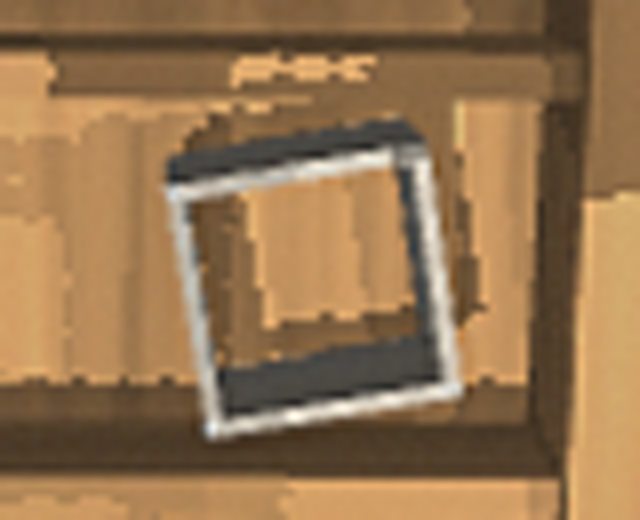

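The rim corners are now clear in the crop: (168,190), (428,148), (462,392) and (208,437).

Run:
```python
import pickle,numpy as np
from h import *
c=pickle.load(open('w.pkl','rb'))
B=np.eye(4);B[:3,:3]=c['T'];B[:3,3]=c['p'];M=B@c['tool_from_camera']
W=lambda u,v,z:R@(ray(c,235+(u+.5)/8-.5,135+(v+.5)/8-.5,z,M)[:2]-O)
P=[W(*q,.048) for q in((168,190),(428,148),(462,392),(208,437))]
print(np.mean(P,0),[np.linalg.norm(P[i]-P[i-1]) for i in range(4)])
```

```text
[0.00086283 0.03073444] [np.float64(0.04497194332882467), np.float64(0.045482326344162875), np.float64(0.04401867315595556), np.float64(0.045910291058619664)]
```

arm_command --series '[[[-3,27,30,0,0,0],[0,0,50,0,0,0],[0,0,50,0,0,0],[0,0,40,0,0,0],[0,0,15,0,0,0],[0,0,5,0,0,0],[0,0,0,0,0,0],[0,0,0,0,0,0]]]'

```text
time: 8.38
tcp_pos: [0.5646, 0.0454, 0.0826]
tcp_rot: [[-0.983, 0.185, 0.002], [0.185, 0.983, 0.0], [-0.002, 0.0, -1.0]]
ft_force: [0.3, 0.7, 0.4]
gripper_width: 0.005
finger_force: 0.0
```

```bash
python3 -c "import h;h.st()"
```

```text
t 8.375 box [0.00198163 0.03138897] z 0.08263399860361467 tool y in box [-2.59200684e-04  9.99962041e-01] tool z [ 1.99013799e-03  6.77600639e-06 -9.99998020e-01] F [0.25826571 0.70177469 0.4190143 ] w 0.005178031217385678
```

arm_command --series '[[[1,0,3,0,0,0],[0,0,0,0,0,0],[0,0,0,0,0,0],[0,0,0,0,0,0],[0,0,0,0,0,0],[0,0,0,0,0,0],[0,0,0,0,0,0],[0,0,0,0,0,0]]]'

```text
time: 9.38
tcp_pos: [0.5629, 0.0455, 0.0784]
tcp_rot: [[-0.983, 0.185, 0.0], [0.185, 0.983, -0.0], [-0.0, 0.0, -1.0]]
ft_force: [-1.3, 0.0, 0.4]
gripper_width: 0.004
finger_force: 0.0
```

arm_command --series '[[[0,0,0,0,0,0],[0,0,0,0,0,0],[0,0,0,0,0,0],[0,0,0,0,0,0],[0,0,0,0,0,0],[0,0,0,0,0,0],[0,0,0,0,0,0],[0,0,0,0,0,0]]]'

```text
time: 10.38
tcp_pos: [0.5629, 0.0456, 0.0784]
tcp_rot: [[-0.983, 0.185, 0.0], [0.185, 0.983, -0.0], [-0.0, -0.0, -1.0]]
ft_force: [-0.6, -0.2, -0.3]
gripper_width: 0.004
finger_force: 0.0
```

arm_command --series '[[[0,0,0,0,0,0],[0,0,0,0,0,0],[0,0,0,0,0,0],[0,0,0,0,0,0],[0,0,0,0,0,0],[0,0,0,0,0,0],[0,0,0,0,0,0],[0,0,0,0,0,0]]]'

```text
time: 11.38
tcp_pos: [0.5629, 0.0455, 0.0785]
tcp_rot: [[-0.983, 0.185, 0.0], [0.185, 0.983, -0.0], [-0.0, 0.0, -1.0]]
ft_force: [0.2, 0.5, 0.3]
gripper_width: 0.006
finger_force: 0.0
```

arm_command --series '[[[0,0,-30,0,0,0],[0,0,-50,0,0,0],[0,40,-30,0,0,0],[0,50,0,0,0,0],[0,50,0,0,0,0],[0,50,0,0,0,0],[0,20,0,0,0,0],[0,0,0,0,0,0]]]'

```text
time: 12.38
tcp_pos: [0.6015, 0.2523, 0.1881]
tcp_rot: [[-0.983, 0.183, -0.0], [0.183, 0.983, -0.0], [0.0, -0.0, -1.0]]
ft_force: [-0.2, -0.7, -0.1]
gripper_width: 0.006
finger_force: 0.0
```

```bash
python3 -c "import h;h.st()"
```

```text
t 12.375 box [4.03423461e-05 2.41554050e-01] z 0.18807716964049404 tool y in box [-0.00161993  0.99996076] tool z [-3.92798900e-04 -3.21972468e-04 -9.99999871e-01] F [-0.18974737 -0.73558829 -0.13601121] w 0.005758382902689566
```

arm_command --series '[[[0,0,40,0,0,0],[0,0,40,0,0,0],[0,0,15,0,0,0],[0,0,0,0,0,0],[0,0,0,0,0,0]]]'

```text
time: 13.0
tcp_pos: [0.6026, 0.2518, 0.0952]
tcp_rot: [[-0.983, 0.185, 0.002], [0.185, 0.983, 0.001], [-0.002, 0.001, -1.0]]
ft_force: [0.7, 0.2, 0.1]
gripper_width: 0.005
finger_force: 0.0
```

arm_command --series '[[[0,-9,0,0,0,0],[0,-9,0,0,0,0],[0,-9,0,0,0,0],[0,-9,0,0,0,0],[0,-9,0,0,0,0],[0,-9,0,0,0,0]]]'

```text
time: 13.75
tcp_pos: [0.5917, 0.1984, 0.0937]
tcp_rot: [[-0.983, 0.185, 0.0], [0.185, 0.983, 0.0], [-0.0, 0.0, -1.0]]
ft_force: [0.3, 1.2, 4.3]
gripper_width: 0.004
finger_force: 2.5
```

```bash
python3 -c "import h;h.st()"
```

```text
t 13.75 box [0.00037712 0.18678128] z 0.09371455660542355 tool y in box [-3.08523710e-04  9.99962066e-01] tool z [ 3.91411288e-04  1.80072821e-04 -9.99999907e-01] F [0.31001759 1.24921154 4.33073735] w 0.004339507216482088
```

arm_command --series '[[[0,-9,1,0,0,0],[0,-9,1,0,0,0],[0,-9,0,0,0,0],[0,-9,0,0,0,0]]]'

```text
time: 14.25
tcp_pos: [0.5853, 0.1633, 0.0932]
tcp_rot: [[-0.983, 0.185, 0.001], [0.185, 0.983, 0.001], [-0.001, 0.001, -1.0]]
ft_force: [-6.7, 3.8, 21.1]
gripper_width: 0.005
finger_force: 7.9
```

arm_command --series '[[[0,-9,0,0,0,0],[0,-9,0,0,0,0],[0,-9,0,0,0,0],[0,-9,0,0,0,0],[0,-9,0,0,0,0],[0,-9,0,0,0,0],[0,-9,0,0,0,0],[0,-4,0,0,0,0]]]'

```text
time: 15.25
tcp_pos: [0.5729, 0.0972, 0.0929]
tcp_rot: [[-0.983, 0.185, 0.001], [0.185, 0.983, 0.0], [-0.001, 0.0, -1.0]]
ft_force: [-5.1, 3.3, 18.4]
gripper_width: 0.004
finger_force: 7.2
```

```bash
python3 -c "import h;h.st()"
```

```text
t 15.25 box [0.00058961 0.08380282] z 0.09290602946096999 tool y in box [5.53754584e-05 9.99962060e-01] tool z [ 1.12855129e-03  2.01213288e-04 -9.99999343e-01] F [-5.10131575  3.29218785 18.38955794] w 0.004079305901973159
```

The vertical force of about 18 N isn't expected, so I look before going on.

Run:
```python
import h,cv2,numpy as np
from workcell import capture,ctrl
print(ctrl.read_state()['torque'])
s=capture('side')['image'][110:280,190:340];w=capture('wrist')['image']
o=np.zeros((450,800,3),np.uint8);o[:,:400]=cv2.resize(s,(400,450),interpolation=cv2.INTER_CUBIC);o[:300,400:]=cv2.resize(w,(400,300))
cv2.imwrite('pics/s3.png',cv2.convertScaleAbs(o[:,:,::-1],alpha=1.4))
```

```text
[ 0.27953869  0.93115378 -0.1153239 ]
```

View pics/s3.png

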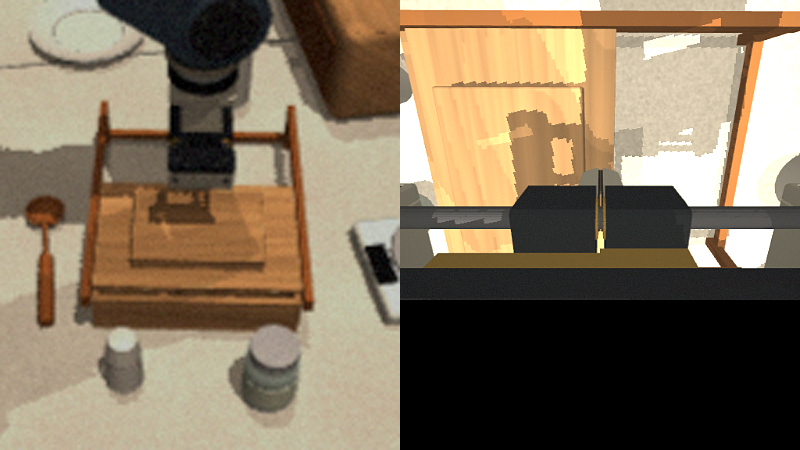

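The finger is behind the far edge and the lid is nearly shut (about 17 mm left), but the tips are rubbing on the board. I raise 3 mm and creep on.

arm_command --series '[[[0,0,-4,0,0,0],[0,-3,0,0,0,0],[0,-3,0,0,0,0],[0,-3,0,0,0,0],[0,-2,0,0,0,0]]]'

```text
time: 15.98
tcp_pos: [0.5706, 0.0866, 0.0953]
tcp_rot: [[-0.983, 0.185, -0.0], [0.185, 0.983, 0.0], [0.0, -0.0, -1.0]]
ft_force: [0.2, 2.1, 1.9]
gripper_width: 0.004
finger_force: 1.3
```

```bash
python3 -c "import h;h.st()"
```

```text
t 15.975 box [0.00024695 0.07303794] z 0.09531092522922735 tool y in box [-1.83392602e-04  9.99962127e-01] tool z [-2.37921859e-04  2.36664288e-05 -9.99999971e-01] F [0.1852085  2.13017006 1.94414285] w 0.004027580936420944
```

Clean push now: 2 N, lid friction only. I creep to the shut stop.

arm_command --series '[[[0,-1,0,0,0,0],[0,-1,0,0,0,0],[0,-1,0,0,0,0],[0,-1,0,0,0,0],[0,-1,0,0,0,0]]]'

```text
time: 16.6
tcp_pos: [0.5697, 0.082, 0.0954]
tcp_rot: [[-0.983, 0.185, -0.0], [0.185, 0.983, 0.0], [0.0, 0.0, -1.0]]
ft_force: [0.2, 6.5, 0.3]
gripper_width: 0.003
finger_force: 2.5
```

arm_command --series '[[[0,-1,0,0,0,0],[0,-1,0,0,0,0]]]'

```text
time: 16.85
tcp_pos: [0.5697, 0.0813, 0.0957]
tcp_rot: [[-0.983, 0.185, 0.001], [0.185, 0.983, 0.002], [-0.001, 0.003, -1.0]]
ft_force: [1.2, 15.1, 1.8]
gripper_width: 0.009
finger_force: 6.1
```

The force rose to 15 N with the edge at about 55 mm, so the lid is on the shut stop. I back off, rise, move aside and verify.

arm_command --series '[[[0,6,0,0,0,0],[0,4,-40,0,0,0],[0,0,-60,0,0,0],[0,40,-40,0,0,0],[40,40,0,0,0,0],[40,40,0,0,0,0],[40,40,0,0,0,0],[40,40,0,0,0,0]]]'

```text
time: 17.85
tcp_pos: [0.4498, 0.317, 0.2354]
tcp_rot: [[-0.983, 0.185, 0.0], [0.185, 0.983, -0.001], [-0.0, -0.001, -1.0]]
ft_force: [0.8, 0.4, 0.7]
gripper_width: 0.006
finger_force: 0.0
```

arm_command --series '[[[40,40,0,0,0,0],[40,40,0,0,0,0],[40,40,0,0,0,0],[0,0,0,0,0,0],[0,0,0,0,0,0]]]'

```text
time: 18.48
tcp_pos: [0.3553, 0.4556, 0.2352]
tcp_rot: [[-0.983, 0.184, 0.0], [0.184, 0.983, -0.001], [-0.0, -0.001, -1.0]]
ft_force: [0.1, -0.6, 0.0]
gripper_width: 0.006
finger_force: 0.0
```

Run:
```python
import h,cv2,numpy as np,pickle
from workcell import capture
h.st();c=capture('top');pickle.dump(c,open('top2.pkl','wb'))
cv2.imwrite('pics/c9.png',cv2.convertScaleAbs(cv2.resize(c['image'][130:235,135:325,::-1],None,fx=4.2,fy=4.2,interpolation=cv2.INTER_CUBIC),alpha=1.5))
```

```text
t 18.475 box [-0.27952266  0.39577284] z 0.23521743802803036 tool y in box [-6.84685734e-04  9.99961574e-01] tool z [ 7.25560062e-05 -8.47192666e-04 -9.99999639e-01] F [ 0.07363598 -0.62952746  0.01547228] w 0.006118239510612863
```

View pics/c9.png

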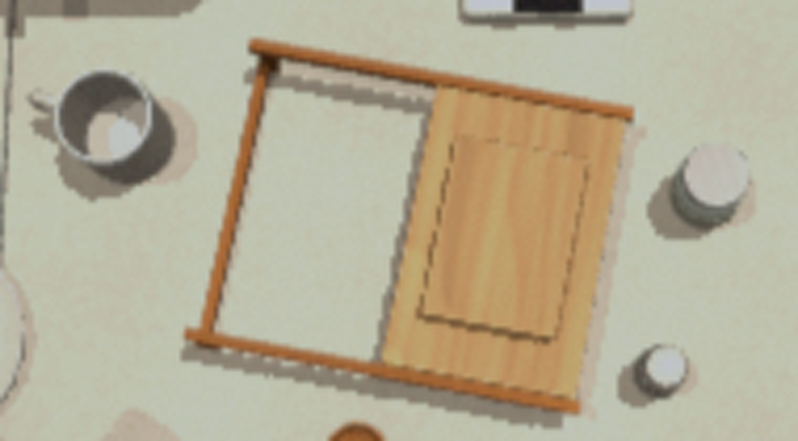

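The lid covers the whole box, its edge flush with the runner ends at (578,407) and (631,114). The mug, jar and shaker are where they were.

```bash
python3 -c "
from workcell import ctrl
print(ctrl.finish_job())"
```

```text
the job is handed in; nothing more can be done
None
```

The lid was pushed fully open, the square cutter was pointed at for about 3 s without contact, and the lid was pushed fully shut again; the job is handed in, and the only hitch was the fingertips rubbing the lid board at up to about 21 N while shutting.

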